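Pack the thread-check kit on the cylinder inspection bench

ROBOT

A 7-joint arm with a two-finger parallel gripper is mounted at the origin on the work surface. World frame = base frame: x ahead of the robot, y to its left, z up, the work surface at z = 0. Lengths are in m, angles in rad, forces in N, time in s.
With the tool pointing down it reaches from about 0.4 to 0.85 m from the base axis. Payload 4.5 kg.
Tool frame: the origin (TCP) lies midway between the tips of the shut fingers; the grasp point (between the pads) lies 19 mm behind it; z points along the fingers, y is the direction in which the jaws open and shut (so a half turn about z gives the same grasp; the last joint's range is limited). The gripper opens to 88 mm and grips with 3 to 60 N. Pads are 18 mm wide; open, the fingers measure 123 mm over their backs; the gripper's body (75 mm by 187 mm) begins 45 mm behind the grasp point.
Start: joints at [-1.29, 0.689, -0.195, 1.565, 0.157, 0.902, -0.215], TCP at [0.153, 0.606, 0.239] pointing down, gripper open.
Joint ranges: [-3.01, 3.01], [-0.46, 2.08], [-1.47, 1.51], [0.13, 2.56], [-1, 4.14], [0.04, 2.09], [-2.66, 2.66]. Speed limits (rad/s): [2.57, 2.57, 3.14, 3.14, 3.14, 3.14, 3.14].

INTERFACE

Orientations are given as a unit quaternion [x, y, z, w].
In Python, from plant import r gives the robot as it stands. The module is installed in compiled form; this text tells all that it offers.
- The arm moves only by the tool carry_out, never from a script. Its argument "commands" is a list of rows, each a list of 6 numbers: the shift along the tool's x, y, z in m, then the turn, a rotation vector about the tool's x, y, z in degrees. In form: [[dx, dy, dz, wx, wy, wz], ...]. A call has 1 to 12 rows; each row is the pose to reach, as a shift and turn from the pose commanded when the call began, along the tool's axes at that moment; what a row does not reach only later rows make up. A row lasts 1/10 s, in which the tool goes at most 50 mm and 8.59 degrees, less where a joint would pass 70% of its speed; a pose out of reach is approached as far as the arm can. A call with a gripper value outside its range is refused whole. "fingers" is the closure in counts, from 0 (fully open) to 255 (shut), set as the call begins (left out, the last holds). The fingers move at their own pace and stop on an object; "grip_force" is the grip in N (left out, the last holds). Time passes only in rows, so rows that repeat a pose let the fingers close. It gives the time, the measured TCP pose, the force and the opening at its end, in the units of the state.
- r.get_state(): the state, without advancing time (a new reading comes with each control period).
- r.snapshot(name): name is "scene" or "top"; returns a dict with "img" (384x512x3 uint8, blue, green, red), "intrinsics" (3x3 intrinsics, pixels), "extrinsics" (4x4, takes a point from camera to world coordinates). Camera axes: x right, y down, z forward; pixel columns grow to the right and rows downward; lengths in m; the calibration is good to about 2 mm. A picture is of the moment at which its call begins. There is no depth.
- r.finish_job(): hands the job in, once; it reports no verdict.
Trained networks look in a picture, given as the dict that the camera call returned (one of the last four; its "shot" number tells which), for a name from the list of things; names that differ only in an ending like _2 or _b are one class to them, and where a whole thing is asked for, a point or a joint stands for the part that bears it (a point fixed in the world has none). Each returns a list of dicts, best first, with "p" (0 to 1); they miss things now and then, are a little off and sometimes report something else, mostly with a low value. They report only what shows in the picture. A call takes as long as a camera call. They do not tell look-alikes from the thing itself.
- r.spot_in(picture, label): "xyz" ([x, y, z] in m, in world coordinates, good to about 4 mm: the middle of the surface that is visible of it).
- r.spot_point(picture, label): "xyz" ([x, y, z] in m, in world coordinates, good to about 4 mm: a listed point, or the origin of a listed thing).
The state is a dict: "clock": time; "q": joint angles; "qd": joint speeds; "joint_torque": joint torques, N m; "tool_pos": TCP position; "eef_rot": TCP orientation; "contact_force": force on the tool from outside, world axes, zero at the start; "moment": the same for the moment, N m; "opening": opening from 0.0 (shut) to 1.0 (fully open).
Only numpy, scipy, OpenCV 4.12 (cv2) and the standard library are available. Lean on these libraries where they do the work, as an engineer would, in place of code of your own. Each camera call takes 0.05 s, during which the arm holds its last target.

TASK

Pack the thread-check kit into the grey tray: stand the hexagonal-headed plug head down in the round well, lay the unbroken collar flat over the post, and lay the notched block flat in the rectangular slot. Set each part down rather than dropping it, and leave the square-headed plug, the split collar and the stepped block where they are.

Things in the scene. Friction and masses are not known exactly. Their poses are not given: they have to be found in the camera images.
- tray: fixed low grey kit tray, 320 mm (its x) by 130 mm (its y), rim 22 mm high, walls and floor 5 mm, open above. Origin: centre of its underside on the bench. Holds three nests in a row along its x, 95 mm apart, in any order; it lies turned up to 15 degrees
- well: nest for the hexagonal plug: a round grey wall, inner diameter 70 mm, outer 80 mm, rising 14 mm above the plate. Fixed in the tray, its frame turned as the tray's. Black base plate 92 x 112 x 4 mm; origin: centre of the plate's underside, 5 mm above the bench; parts rest on the plate's top, 4 mm above the origin. 
- post: nest for the collar: one upright grey round post, diameter 18 mm, rising 34 mm above the plate. Fixed in the tray, its frame turned as the tray's. Black base plate 92 x 112 x 4 mm; origin: centre of the plate's underside, 5 mm above the bench; parts rest on the plate's top, 4 mm above the origin. 
- slot: nest for the notched block: a low rectangular grey frame, inside 50 mm (its x) by 100 mm (its y, across the tray), walls 4 mm thick rising 8 mm above the plate. Fixed in the tray, its frame turned as the tray's. Black base plate 92 x 112 x 4 mm; origin: centre of the plate's underside, 5 mm above the bench; parts rest on the plate's top, 4 mm above the origin. 
- hex_plug: loose brass blanking plug, about 0.35 kg, standing on its HEXAGONAL head (48 mm across corners, 14 mm high) with a round threaded stem, diameter 27 mm, pointing up to 58 mm. Origin: centre of its underside; z up along the stem. Belongs in the well, head down
- collar: loose steel neck collar, about 0.2 kg, an unbroken ring lying flat: outer diameter 56 mm, bore 36 mm, 18 mm high. Origin: centre of its underside, z up. Belongs over the post
- notched_block: loose aluminium reference block, about 0.16 kg, 30 mm (its x) by 80 mm (its y, long) by 25 mm high, level top crossed by three narrow dark notches (4 to 5 mm wide, running along its x; too narrow for a fingertip). Origin: centre of its underside, z up. Belongs in the slot, long side along the slot's long side, either way round
- square_plug: look-alike, leave it: brass plug on a SQUARE head 50 x 50 x 14 mm, same 27 mm stem up to 58 mm. Origin: centre of its underside
- split_collar: look-alike, leave it: steel collar of the same 56 mm outer diameter, 36 mm bore and 18 mm height, but split open, with a gap of a sixth of its turn towards its x. Origin: centre of the full circle's underside
- step_block: look-alike, leave it: aluminium block 30 x 80 mm (its x, y) without notches, stepped: 25 mm high over the half towards its +y, only 12 mm over the other half. Origin: centre of its underside
Things that resemble listed ones, but are neither listed nor needed, are in the scene too. Leave any red look-alike of the collar alone.

How it is judged:
By the outcome, as a careful person would: the job done as asked, in the order asked, and still so for the second after the job is handed in, with the robot touching nothing.
It also fails if it takes over 80 s, if anything falls off the work surface, if the arm or the gripper's body presses on something with over 40 N, if the wrist force passes 120 N, or if a joint passes its speed limit or range.

## Working session

There is one attempt and no reset: what is moved stays moved. The work goes in short steps, Python scripts to look and compute and a tool call to move; the robot and the scene stay as the last step left them, time stands still between calls to the robot, and variables do not carry over. Pictures are saved under pics/ and viewed, and the job is handed in when it is done.

Besides the shell and the picture viewer there is one more tool, called after "Request:" as name(argument=value, ...), one argument or row to a line, values as JSON. carry_out: Moves the arm, as the interface text tells. Its arguments: {"type":"object","properties":{"commands":{"type":"array","items":{"type":"array","items":{"type":"number"}}},"fingers":{"type":"number"},"grip_force":{"type":"number"}},"required":["commands"]}

```bash
mkdir -p pics
cat > h.py <<'E'
import numpy as np,cv2
from scipy.spatial.transform import Rotation as R
from plant import r
def snap(n,f):
    p=r.snapshot(n); cv2.imwrite('pics/'+f+'.png',p['img']); return p
def ray(p,u,v,z):
    K=np.array(p['intrinsics']);E=np.array(p['extrinsics'])
    d=E[:3,:3]@np.linalg.solve(K,[u,v,1.]);c=E[:3,3]
    return c+d*(z-c[2])/d[2]
def proj(p,X):
    K=np.array(p['intrinsics']);E=np.array(p['extrinsics'])
    c=E[:3,:3].T@(np.array(X)-E[:3,3]);q=K@c;return q[:2]/q[2]
def loc(X,yaw=None):
    s=r.get_state();Rm=R.from_quat(s['eef_rot'])
    return Rm.inv().apply(np.array(X)-np.array(s['tool_pos']))
E
python3 - <<'E'
from h import *
np.set_printoptions(precision=4,suppress=True)
s=r.get_state();print(s)
print(R.from_quat(s['eef_rot']).as_matrix())
for n in ['top','scene']:
    p=snap(n,n+'0');print(n,np.array(p['extrinsics']),np.array(p['intrinsics']))
    for l in ['tray','well','post','slot','hex_plug','collar','notched_block','square_plug','split_collar','step_block']:
        for d in r.spot_point(p,l)[:4]: print(l,np.round(d['xyz'],3),round(d['p'],2),proj(p,d['xyz']).round())
E
```

```text
{'clock': 0.0, 'q': array([-1.2902,  0.69  , -0.1945,  1.5664,  0.1573,  0.9025, -0.2151]), 'qd': array([ 0.0011, -0.001 ,  0.0019, -0.0001,  0.0004, -0.0005,  0.002 ]), 'joint_torque': array([ -0.0001, -52.7555,  -1.2668, -15.3423,  -0.0527,   0.0067,
         0.0002]), 'tool_pos': array([0.1526, 0.6054, 0.2379]), 'eef_rot': array([ 0.123 ,  0.9924, -0.0009, -0.0001]), 'contact_force': array([-0.5893, -0.2404, -0.146 ]), 'moment': array([ 0.0219, -0.001 , -0.0436]), 'opening': 0.9979324119262194}
[[-0.9697  0.2442 -0.0004]
 [ 0.2442  0.9697 -0.0018]
 [-0.0001 -0.0019 -1.    ]]
top [[-0.0727 -0.971   0.2277  0.3343]
 [-0.9974  0.0713 -0.0141  0.0694]
 [-0.0026 -0.2281 -0.9736  1.0898]
 [ 0.      0.      0.      1.    ]] [[423.9032   0.     257.1612]
 [  0.     423.9032 187.6317]
 [  0.       0.       1.    ]]
well [ 0.538 -0.228  0.004] 0.61 [366. 198.]
post [ 0.445 -0.231  0.005] 0.61 [372. 234.]
slot [ 0.636 -0.228  0.006] 0.6 [362. 162.]
hex_plug [0.596 0.185 0.001] 0.79 [207. 188.]
collar [ 0.543 -0.06  -0.   ] 0.82 [302. 202.]
collar [ 0.594  0.053 -0.   ] 0.81 [257. 186.]
colla
[... 455 characters left out ...]
     254.3064]
 [  0.     369.2055 195.4209]
 [  0.       0.       1.    ]]
tray [ 0.464  0.183 -0.001] 0.25 [276. 164.]
well [ 0.536 -0.228  0.005] 0.78 [138. 237.]
post [ 0.445 -0.233  0.006] 0.65 [128. 209.]
slot [ 0.635 -0.228  0.008] 0.65 [147. 272.]
hex_plug [ 0.599  0.183 -0.003] 0.85 [298. 203.]
collar [ 0.596  0.053 -0.003] 0.79 [252. 219.]
collar [ 0.542 -0.056  0.003] 0.61 [204. 216.]
collar [ 0.644 -0.052  0.004] 0.57 [219. 249.]
notched_block [ 0.457  0.024 -0.003] 0.76 [222. 181.]
square_plug [ 0.595  0.36  -0.   ] 0.76 [356. 179.]
split_collar [0.444 0.357 0.001] 0.46 [328. 140.]
step_block [ 0.462  0.184 -0.   ] 0.61 [276. 163.]
step_block [0.441 0.357 0.003] 0.53 [327. 138.]
```

Run:
```python
import cv2
for n,(a,b,c,d) in {'top':(110,280,110,420),'scene':(110,300,90,390)}.items():
    i=cv2.imread(f'pics/{n}0.png')[a:b,c:d]; f=min(800/(d-c),600/(b-a))
    cv2.imwrite(f'pics/{n}0z.png',cv2.resize(i,None,fx=f,fy=f,interpolation=cv2.INTER_CUBIC))
```

```text
(no output)
```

View pics/top0.png

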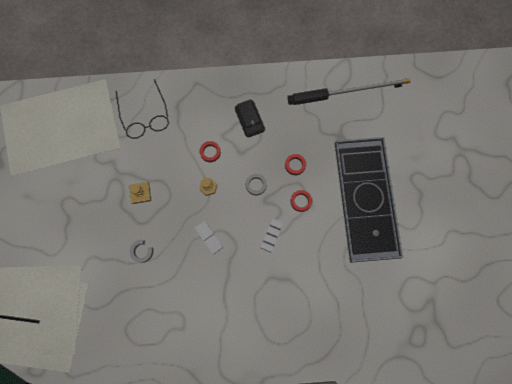

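```bash
sleep 0.1
```

```text
(no output)
```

View pics/top0z.png

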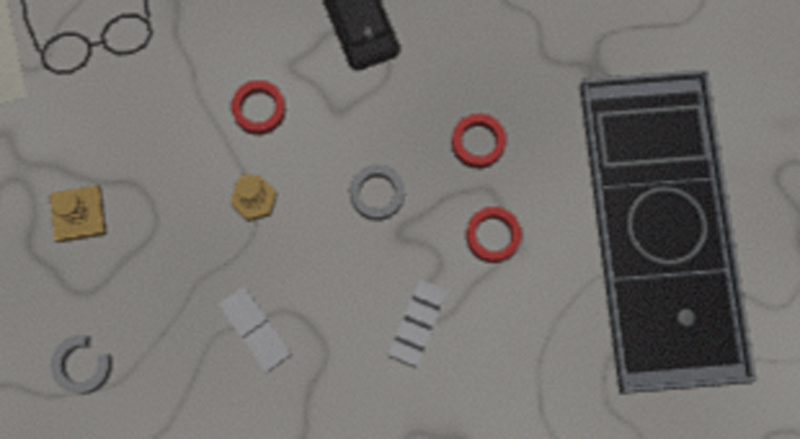

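View pics/scene0z.png

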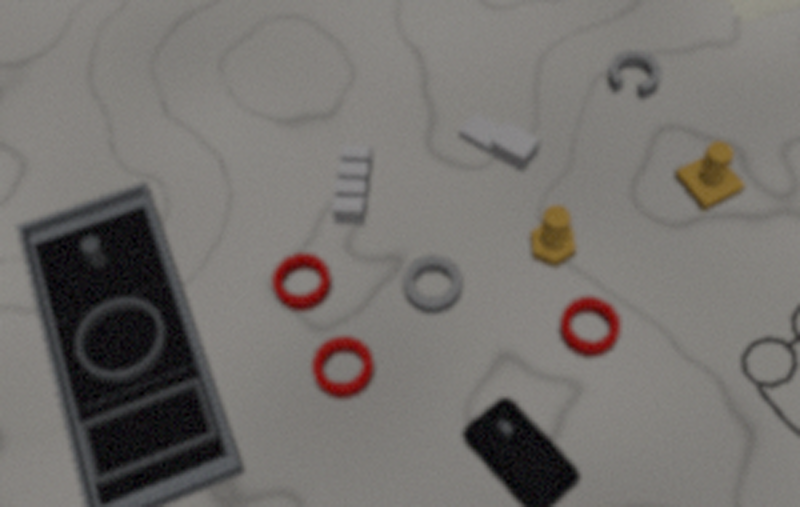

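Run:
```python
from h import *
np.set_printoptions(precision=4,suppress=True)
p=snap('top','t1'); s=800/310
c=np.array([ray(p,110+u/s,110+v/s,.022) for u,v in [(582,84),(706,73),(753,380),(621,392)]])
print(c,c.mean(0))
for a,b in [(3,0),(2,1)]: d=c[b]-c[a];print('yaw',np.degrees(np.arctan2(d[1],d[0])),np.linalg.norm(d))
for a,b in [(0,1),(3,2)]: d=c[b]-c[a];print('yawy',np.degrees(np.arctan2(d[0],-d[1])),np.linalg.norm(d))
# block / collar segmentation
for n in ['top','scene']:
    q=p if n=='top' else snap('scene','s1')
    img=q['img'];bg=cv2.GaussianBlur(img,(3,3),0)
    hsv=cv2.cvtColor(bg,cv2.COLOR_BGR2HSV)
    u,v=proj(q,[.459,.026,.025]).astype(int)
    w=hsv[v-26:v+26,u-26:u+26,2]
    m=(w>150).astype(np.uint8); print('bright',w.min(),w.max(),m.sum(),np.median(w))
    th,m=cv2.threshold(np.ascontiguousarray(w),0,255,cv2.THRESH_OTSU); print(th)
    m=cv2.morphologyEx(m,cv2.MORPH_CLOSE,np.ones((5,5),np.uint8))
    n_,lab,st,ce=cv2.connectedComponentsWithStats(m)
    k=1+np.argmax(st[1:,4]);print(st[k])
    cs,_=cv2.findContours((lab==k).astype(np.uint8),cv2.RETR_EXTERNAL,cv2.CHAIN_APPROX_NONE)
    W=np.array([ray(q,a[0][0]+u-26,a[0][1]+v-26,.025)[:2] for a in cs[0]])*1000
    print(n,'block',cv2.minAreaRect(W.astype(np.float32)))
```

```text
[[ 0.6912 -0.1622  0.022 ]
 [ 0.6937 -0.2908  0.022 ]
 [ 0.3801 -0.2921  0.022 ]
 [ 0.378  -0.1638  0.022 ]] [ 0.5358 -0.2272  0.022 ]
yaw 0.2923781791486741 0.3132258346203182
yaw 0.22972135896954352 0.3136162051393017
yawy 1.1010848503128752 0.12868222468773052
yawy 0.9290631237552984 0.1283343696470795
bright 85 145 0 134.0
118.0
[   0    0   52   52 2704]
top block ((463.44970703125, 28.70197296142578), (130.0938262939453, 128.5763702392578), 85.80524444580078)
bright 86 136 0 133.0
121.0
[   0    0   52   52 2634]
scene block ((448.8637390136719, 23.77362060546875), (143.2579345703125, 170.2174530029297), 67.68737030029297)
```

Run:
```python
from h import *
np.set_printoptions(precision=4,suppress=True)
out=[]
for n in ['top','scene']:
    q=snap(n,n+'2')
    u,v=proj(q,[.459,.026,.025]).astype(int);print(n,u-25,v-25)
    w=cv2.resize(q['img'][v-25:v+25,u-25:u+25],(400,400),interpolation=cv2.INTER_CUBIC)
    out.append(cv2.normalize(w,None,0,255,cv2.NORM_MINMAX))
cv2.imwrite('pics/blk.png',np.hstack(out))
```

```text
top 246 209
scene 197 150
```

View pics/blk.png

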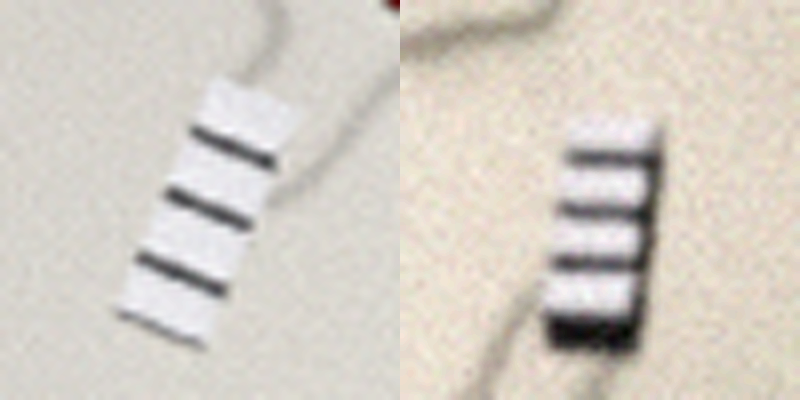

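Run:
```python
from h import *
np.set_printoptions(precision=4,suppress=True)
for n,(a,b),C in [('top',(246,209),[(215,80),(297,108),(205,342),(118,310)]),('scene',(197,150),[(165,118),(260,120),(236,318),(145,312)])]:
    q=snap(n,n+'3')
    c=np.array([ray(q,a+x/8-.5,b+y/8-.5,.025) for x,y in C])
    print(n,c[:,:2].tolist(),c.mean(0))
    for i,j in [(3,0),(2,1)]: d=c[j]-c[i];print('yaw long',np.degrees(np.arctan2(d[1],d[0])),np.linalg.norm(d))
    for i,j in [(0,1),(3,2)]: d=c[j]-c[i];print('yaw short',np.degrees(np.arctan2(d[1],d[0])),np.linalg.norm(d))
    # fine centres: collar
    for l in ['hex_plug','collar','notched_block','well','post','slot']:
        print(l,[np.round(d['xyz'],4) for d in r.spot_point(q,l)[:4]])
s=r.get_state()
print(R.from_quat(s['eef_rot']).as_euler('ZYX',degrees=True))
for X in [[.597,.185,.1],[.597,.185,.025],[.595,.053,.1]]: print(X,loc(X))
```

```text
top [[0.500252862526521, 0.02140594688967032], [0.489438128565575, -0.003746923183497411], [0.41832599369338896, 0.031175426062509573], [0.4301864562023991, 0.057468211377861775]] [0.4596 0.0266 0.025 ]
yaw long -27.23428882438214 0.07880220945629143
yaw long -26.155122290402662 0.07922440408699874
yaw short -113.2657820118866 0.027379286761413196
yaw short -114.2797500960977 0.0288440831119111
hex_plug [array([0.5998, 0.1843, 0.0033])]
collar [array([ 0.6421, -0.0513, -0.0012]), array([ 0.5417, -0.06  , -0.001 ]), array([0.6954, 0.1732, 0.0037])]
notched_block [array([ 0.6327, -0.2283,  0.006 ]), array([ 0.458 ,  0.0271, -0.0012])]
well [array([ 0.5409, -0.2323,  0.0056])]
post [array([ 0.4474, -0.2293,  0.007 ])]
slot [array([ 0.6344, -0.2314,  0.0048])]
scene [[0.4168598463707265, 0.026186905551958087], [0.4306236111174634, 0.05563177218869479], [0.5026169609234746, 0.019847613229644873], [0.4885571805514145, -0.006667361261993618]] [0.4597 0.0237 0.025 ]
yaw long 155.38106570647813 0.07886640968434903
yaw long 153.57041286950556 0.08039619673030093
yaw short 64.94664251003762 0.03250294434753147
yaw short 62.06486584349829 0.030012019199027695
hex_plug [array([0.5978, 0.1831, 0.0013])]
collar [array([ 0.5973,  0.0547, -0.0051]), array([ 0.5403, -0.0559,  0.0007]), array([ 0.6431, -0.0554,  0.0021]), array([ 0.4415, -0.2302,  0.0064])]
notched_block [array([ 0.4593,  0.0203, -0.0022])]
well [array([ 0.5358, -0.2299,  0.0033])]
post [array([ 0.4454, -0.2297,  0.0046]), array([0.443 , 0.3568, 0.0019])]
slot [array([ 0.6346, -0.228 ,  0.0056])]
[165.8605   0.0009 179.9977]
[0.597, 0.185, 0.1] [-0.5337 -0.2998  0.1387]
[0.597, 0.185, 0.025] [-0.5337 -0.2998  0.2137]
[0.595, 0.053, 0.1] [-0.564  -0.4283  0.1387]
```

Request:
carry_out(
  commands=[
    [-0.02,-0.011,0.003,0,0,-1],
    [-0.06,-0.034,0.01,0,0,-2],
    [-0.1,-0.056,0.02,0,0,-3],
    [-0.14,-0.079,0.03,0,0,-5],
    [-0.18,-0.101,0.04,0,0,-6],
    [-0.22,-0.124,0.05,0,0,-7],
    [-0.26,-0.146,0.06,0,0,-8],
    [-0.3,-0.169,0.07,0,0,-10],
    [-0.34,-0.191,0.08,0,0,-11],
    [-0.38,-0.213,0.08,0,0,-12],
    [-0.42,-0.236,0.08,0,0,-13],
    [-0.46,-0.258,0.08,0,0,-14.1],
  ],
  fingers=0,
  grip_force=25,
)

```text
clock: 3.2
tool_pos: [0.537, 0.2419, 0.1587]
eef_rot: [0.0, 1.0, 0.0, 0.0]
contact_force: [0.8, -0.2, -0.7]
opening: 1.004
```

Run:
```python
from h import *
s=r.get_state();print(s['clock'],s['tool_pos'],R.from_quat(s['eef_rot']).as_euler('ZYX',degrees=True),s['q'],s['contact_force'])
print(loc([.598,.184,.025]))
```

```text
3.2 [0.53704758 0.24194762 0.15869964] [1.79988766e+02 3.73239792e-03 1.79994949e+02] [-0.31319553  0.7585085  -0.32777003  1.747969    0.3536876   0.69347792
  0.73879152] [ 0.82956658 -0.15817277 -0.71911488]
[-0.06095507 -0.05794745  0.13369851]
```

Request:
carry_out(
  commands=[
    [-0.03,-0.03,0.02,0,0,0],
    [-0.061,-0.058,0.04,0,0,0],
    [-0.061,-0.058,0.06,0,0,0],
    [-0.061,-0.058,0.09,0,0,0],
    [-0.061,-0.058,0.115,0,0,0],
    [-0.061,-0.058,0.13,0,0,0],
    [-0.061,-0.058,0.133,0,0,0],
    [-0.061,-0.058,0.133,0,0,0],
  ],
)

```text
clock: 4.0
tool_pos: [0.5969, 0.1857, 0.0259]
eef_rot: [0.0, 1.0, 0.0, 0.0]
contact_force: [0.4, 0.3, 0.8]
opening: 1.0
```

```bash
cat > v.py <<'E'
import sys
from h import *
s=r.get_state();np.set_printoptions(precision=4,suppress=True)
print(s['clock'],s['tool_pos'],R.from_quat(s['eef_rot']).as_euler('ZYX',degrees=True),s['contact_force'],s['opening'])
x,y,z=map(float,sys.argv[2:5]);h=int(sys.argv[5]) if len(sys.argv)>5 else 40
o=[]
for n in ['top','scene']:
    q=snap(n,'raw');u,v=proj(q,[x,y,z]).astype(int);u=min(max(u,h),512-h);v=min(max(v,h),384-h)
    w=cv2.resize(q['img'][v-h:v+h,u-h:u+h],(400,400),interpolation=cv2.INTER_CUBIC)
    print(n,u-h,v-h,400/2/h)
    o.append(np.clip(w.astype(float)*1.6,0,255).astype(np.uint8))
cv2.imwrite('pics/'+sys.argv[1]+'.png',np.hstack(o))
E
python3 v.py a1 .598 .184 .03
```

```text
4.0 [0.5969 0.1857 0.0259] [179.9713   0.0118 179.9947] [0.3607 0.3028 0.8359] 1.0004529815320597
top 166 145 5.0
scene 258 155 5.0
```

View pics/a1.png

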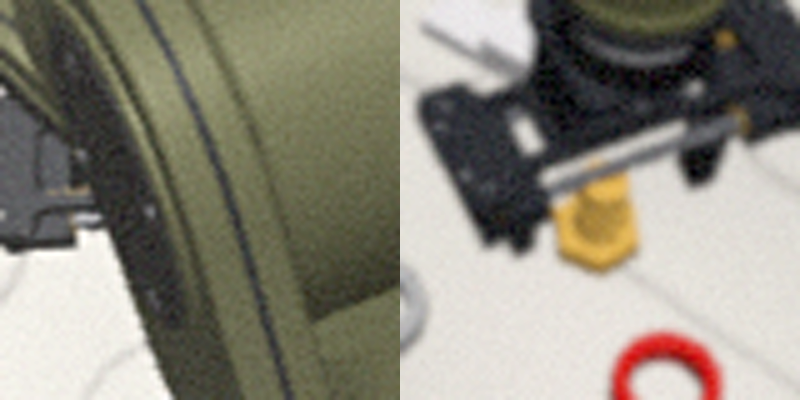

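Scene view (right half) shows the hex plug's stem between the open fingers, roughly at crop (600,200). Closing.

Request:
carry_out(
  commands=[
    [0,0,0,0,0,0],
    [0,0,0,0,0,0],
    [0,0,0,0,0,0],
    [0,0,0,0,0,0],
    [0,0,0,0,0,0],
    [0,0,0,0,0,0],
    [0,0,0,0,0,0],
    [0,0,0,0,0,0],
    [0,0,0,0,0,0],
    [0,0,0,0,0,0],
  ],
  fingers=255,
  grip_force=25,
)

```text
clock: 5.1
tool_pos: [0.5966, 0.1842, 0.0257]
eef_rot: [0.001, 1.0, -0.001, -0.0]
contact_force: [0.9, -3.1, 0.6]
opening: 0.284
```

Request:
carry_out(
  commands=[
    [0,0,-0.01,0,0,0],
    [0,0,-0.03,0,0,0],
    [0,0,-0.055,0,0,0],
    [0,0,-0.08,0,0,0],
    [0,0,-0.095,0,0,0],
    [0,0,-0.1,0,0,0],
    [0,0,-0.1,0,0,0],
    [0,0,-0.1,0,0,0],
  ],
)

```text
clock: 5.9
tool_pos: [0.5959, 0.1853, 0.1247]
eef_rot: [0.0, 1.0, -0.0, -0.001]
contact_force: [0.8, -0.2, -4.3]
opening: 0.286
```

```bash
python3 v.py a2 .598 .184 .1
```

```text
5.9 [0.5959 0.1853 0.1247] [ 179.9745   -0.1064 -179.9665] [ 0.8016 -0.1703 -4.3418] 0.28596148841271957
top 162 138 5.0
scene 261 140 5.0
```

View pics/a2.png

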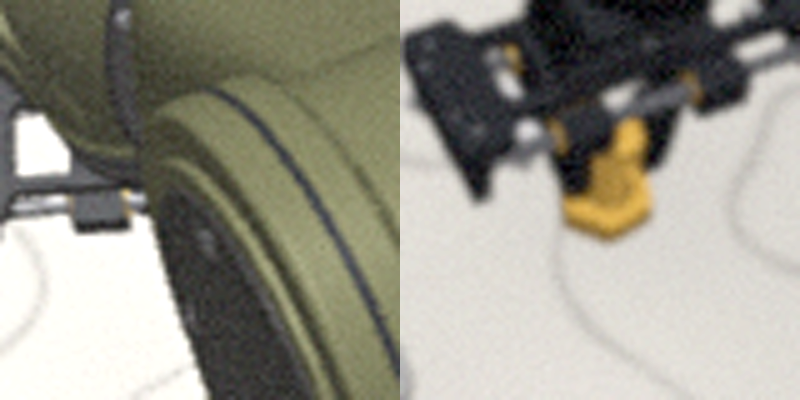

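The plug hangs upright in the fingers (crop ~(605,200)). Carrying it to the well.

Request:
carry_out(
  commands=[
    [0.003,-0.02,0,0,0,0],
    [0.008,-0.06,0,0,0,0],
    [0.014,-0.1,0,0,0,0],
    [0.02,-0.14,0,0,0,0],
    [0.026,-0.18,0,0,0,0],
    [0.032,-0.22,0,0,0,0],
    [0.038,-0.26,0,0,0,0],
    [0.044,-0.3,0,0,0,0],
    [0.05,-0.34,0,0,0,0],
    [0.055,-0.38,0,0,0,0],
    [0.058,-0.405,0,0,0,0],
    [0.058,-0.413,0,0,0,0],
  ],
)

```text
clock: 7.2
tool_pos: [0.5364, -0.2323, 0.1246]
eef_rot: [0.003, 1.0, -0.001, -0.001]
contact_force: [-0.2, -0.2, -3.1]
opening: 0.283
```

Request:
carry_out(
  commands=[
    [0,0,0.02,0,0,0],
    [0,0,0.04,0,0,0],
    [0,0,0.055,0,0,0],
    [0,0,0.065,0,0,0],
    [0,0,0.07,0,0,0],
    [0,0,0.07,0,0,0],
  ],
)

```text
clock: 7.8
tool_pos: [0.5383, -0.227, 0.0552]
eef_rot: [0.0, 1.0, 0.0, -0.0]
contact_force: [-0.7, 0.2, -3.8]
opening: 0.288
```

```bash
python3 v.py a3 .538 -.229 .03;python3 - <<'E'
from h import *
for n in ['scene','top']:
    q=r.snapshot(n)
    for l in ['hex_plug','well','post','slot']: print(n,l,[(np.round(d['xyz'],4),round(d['p'],2)) for d in r.spot_point(q,l)[:2]])
E
```

```text
7.8 [ 0.5383 -0.227   0.0552] [179.9954  -0.0446 179.9742] [-0.6916  0.1901 -3.7755] 0.2881144861446608
top 328 156 5.0
scene 94 193 5.0
scene hex_plug [(array([ 0.5358, -0.2274,  0.0294]), 0.87)]
scene well [(array([ 0.5345, -0.2281,  0.0042]), 0.85)]
scene post [(array([ 0.4444, -0.2308,  0.0049]), 0.71), (array([ 0.5405, -0.2283,  0.0289]), 0.33)]
scene slot [(array([ 0.6352, -0.2268,  0.006 ]), 0.84)]
top hex_plug []
top well [(array([ 0.5395, -0.2309,  0.0072]), 0.9)]
top post [(array([ 0.4438, -0.2293,  0.0073]), 0.62)]
top slot [(array([ 0.6354, -0.2302,  0.0061]), 0.77)]
```

View pics/a3.png

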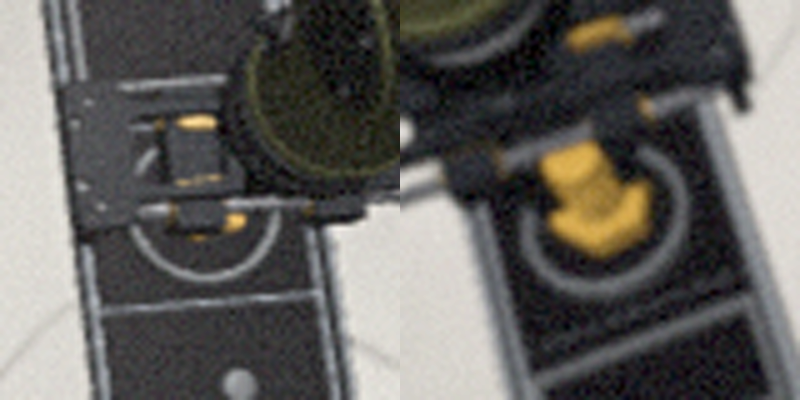

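Plug is inside the well ring in both views. Lowering.

Request:
carry_out(
  commands=[
    [0,0,0.007,0,0,0],
    [0,0,0.013,0,0,0],
    [0,0,0.017,0,0,0],
    [0,0,0.019,0,0,0],
    [0,0,0.02,0,0,0],
    [0,0,0.0205,0,0,0],
    [0,0,0.0205,0,0,0],
    [0,0,0.0205,0,0,0],
  ],
)

```text
clock: 9.2
tool_pos: [0.5385, -0.2275, 0.0354]
eef_rot: [0.0, 1.0, -0.0, 0.0]
contact_force: [0.8, -0.5, -3.6]
opening: 0.285
```

Request:
carry_out(
  commands=[
    [0,0,0.0005,0,0,0],
    [0,0,0.001,0,0,0],
    [0,0,0.001,0,0,0],
    [0,0,0.001,0,0,0],
  ],
)

```text
clock: 9.6
tool_pos: [0.5386, -0.2275, 0.0346]
eef_rot: [0.0, 1.0, -0.0, 0.0]
contact_force: [-0.3, -0.1, 1.6]
opening: 0.287
```

Request:
carry_out(
  commands=[
    [0,0,0,0,0,0],
    [0,0,0,0,0,0],
    [0,0,0,0,0,0],
    [0,0,0,0,0,0],
    [0,0,0,0,0,0],
    [0,0,0,0,0,0],
  ],
  fingers=0,
)

```text
clock: 10.2
tool_pos: [0.5384, -0.2274, 0.0342]
eef_rot: [0.0, 1.0, 0.0, 0.0]
contact_force: [0.6, -0.4, -0.4]
opening: 0.805
```

Request:
carry_out(
  commands=[
    [0,0,-0.01,0,0,0],
    [0,0,-0.04,0,0,0],
    [0,0,-0.075,0,0,0],
    [0,0,-0.1,0,0,0],
    [-0.01,0.03,-0.1,0,0,0],
    [-0.02,0.07,-0.1,0,0,0],
    [-0.03,0.11,-0.1,0,0,0],
    [-0.04,0.15,-0.1,0,0,0],
    [-0.05,0.19,-0.1,0,0,0],
    [-0.058,0.23,-0.1,0,0,0],
    [-0.058,0.26,-0.1,0,0,0],
    [-0.058,0.28,-0.1,0,0,0],
  ],
)

```text
clock: 11.4
tool_pos: [0.5966, 0.0564, 0.1351]
eef_rot: [-0.001, 1.0, 0.001, 0.0]
contact_force: [-0.0, -0.2, -0.3]
opening: 1.001
```

```bash
python3 v.py b1 .57 -.13 .03 90;python3 - <<'E'
from h import *
for n in ['scene','top']:
    q=r.snapshot(n)
    for l in ['hex_plug','collar']: print(n,l,[(np.round(d['xyz'],4),round(d['p'],2)) for d in r.spot_point(q,l)[:4]])
E
```

```text
11.4 [0.5966 0.0564 0.1351] [-179.8321    0.0548  179.8713] [-0.0177 -0.212  -0.2602] 1.0009643924897247
top 239 97 2.2222222222222223
scene 87 140 2.2222222222222223
scene hex_plug [(array([ 0.5352, -0.2238,  0.0077]), 0.62)]
scene collar [(array([ 0.5979,  0.0531, -0.0061]), 0.86), (array([ 5.42e-01, -5.77e-02,  4.00e-04]), 0.85), (array([ 0.6418, -0.0519,  0.0012]), 0.68), (array([ 0.6922,  0.1678, -0.003 ]), 0.63)]
top hex_plug [(array([ 0.4433,  0.3611, -0.0007]), 0.22)]
top collar [(array([6.944e-01, 1.751e-01, 6.000e-04]), 0.62), (array([0.5943, 0.0508, 0.0018]), 0.57), (array([ 0.5421, -0.0586,  0.0006]), 0.56)]
```

View pics/b1.png

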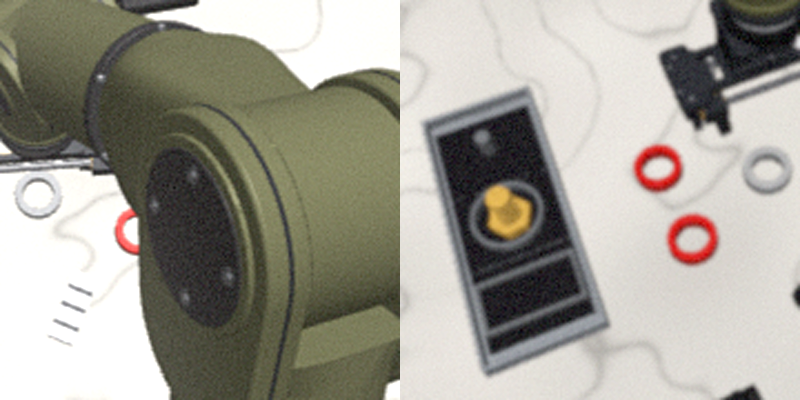

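The hex plug stands inside the ring (crop ~(507,212)); the grey collar's ahead of the gripper. Descending on the collar.

Request:
carry_out(
  commands=[
    [0,0,0.02,0,0,0],
    [0,0,0.05,0,0,0],
    [0,0,0.08,0,0,0],
    [0,0,0.105,0,0,0],
    [0,0,0.12,0,0,0],
    [0,0,0.126,0,0,0],
    [0,0,0.128,0,0,0],
    [0,0,0.128,0,0,0],
    [0,0,0.128,0,0,0],
  ],
)

```text
clock: 12.7
tool_pos: [0.5974, 0.0526, 0.0073]
eef_rot: [0.0, 1.0, 0.0, 0.001]
contact_force: [0.1, -0.1, -0.0]
opening: 1.002
```

```bash
python3 v.py b2 .596 .053 .02
```

```text
12.7 [0.5974 0.0526 0.0073] [179.9466   0.1072 179.975 ] [ 0.1004 -0.083  -0.0445] 1.0023841398172135
top 217 143 5.0
scene 211 174 5.0
```

View pics/b2.png

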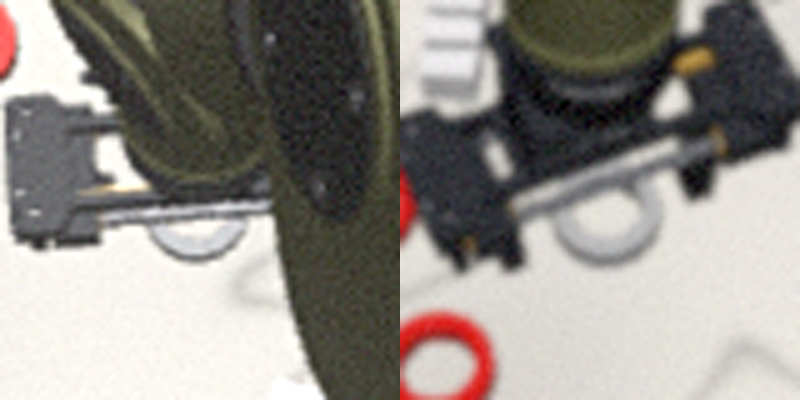

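Collar sits between the fingers (crop ~(608,215)). Closing.

Request:
carry_out(
  commands=[
    [0,0,0.001,0,0,0],
    [0,0,0.001,0,0,0],
    [0,0,0.001,0,0,0],
    [0,0,0.001,0,0,0],
    [0,0,0.001,0,0,0],
    [0,0,0.001,0,0,0],
    [0,0,0.001,0,0,0],
    [0,0,0.001,0,0,0],
  ],
  fingers=255,
  grip_force=25,
)

```text
clock: 13.6
tool_pos: [0.5967, 0.0529, 0.0053]
eef_rot: [0.0, 1.0, 0.0, 0.0]
contact_force: [-0.2, 0.7, 1.2]
opening: 0.624
```

Request:
carry_out(
  commands=[
    [0,0,-0.01,0,0,0],
    [0,0,-0.03,0,0,0],
    [0,0,-0.06,0,0,0],
    [0,0,-0.085,0,0,0],
    [0,0,-0.1,0,0,0],
    [0,0,-0.105,0,0,0],
    [0,0,-0.105,0,0,0],
  ],
)

```text
clock: 14.3
tool_pos: [0.5966, 0.0522, 0.1105]
eef_rot: [0.001, 1.0, -0.0, 0.0]
contact_force: [-0.8, 0.1, -1.8]
opening: 0.623
```

```bash
python3 v.py b3 .596 .053 .1;python3 - <<'E'
from h import *
for n in ['scene']:
    q=r.snapshot(n)
    for l in ['collar','post']: print(n,l,[(np.round(d['xyz'],4),round(d['p'],2)) for d in r.spot_point(q,l)[:5]])
E
```

```text
14.3 [0.5966 0.0522 0.1105] [ 179.9407    0.0225 -179.9873] [-0.778   0.1081 -1.8399] 0.62276457103069
top 217 135 5.0
scene 210 157 5.0
scene collar [(array([ 6.44e-01, -5.32e-02, -2.00e-04]), 0.81), (array([ 0.5421, -0.0597,  0.0007]), 0.7), (array([0.594 , 0.0491, 0.1007]), 0.68), (array([ 0.6946,  0.1677, -0.0008]), 0.53)]
scene post [(array([ 0.4464, -0.2329,  0.0035]), 0.94)]
```

View pics/b3.png

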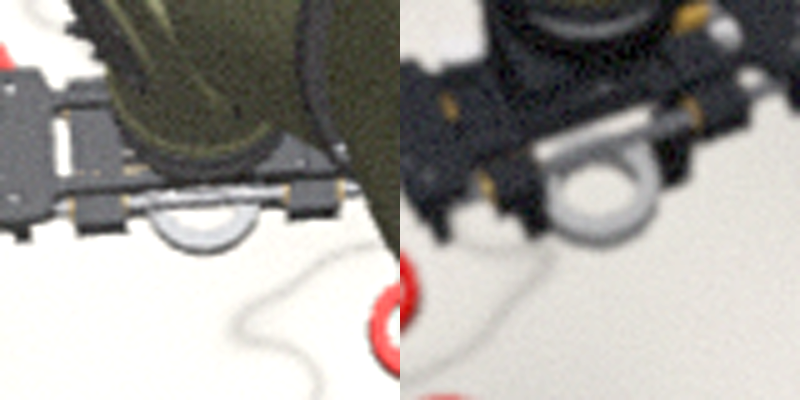

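Request:
carry_out(
  commands=[
    [0.01,-0.02,0,0,0,0],
    [0.03,-0.055,0,0,0,0],
    [0.05,-0.09,0,0,0,0],
    [0.07,-0.125,0,0,0,0],
    [0.09,-0.16,0,0,0,0],
    [0.11,-0.195,0,0,0,0],
    [0.128,-0.23,0,0,0,0],
    [0.142,-0.26,0,0,0,0],
    [0.15,-0.277,0,0,0,0],
    [0.152,-0.282,0,0,0,0],
    [0.152,-0.282,0.02,0,0,0],
    [0.152,-0.282,0.04,0,0,0],
  ],
)

```text
clock: 15.75
tool_pos: [0.4457, -0.2286, 0.0699]
eef_rot: [0.0, 1.0, 0.0, 0.001]
contact_force: [1.1, 0.0, -0.7]
opening: 0.624
```

Request:
carry_out(
  commands=[
    [0,0,0.01,0,0,0],
    [0,0,0.016,0,0,0],
    [0,0,0.016,0,0,0],
  ],
)

```text
clock: 16.05
tool_pos: [0.4446, -0.2285, 0.0537]
eef_rot: [-0.0, 1.0, 0.0, -0.0]
contact_force: [0.5, -0.8, -1.2]
opening: 0.623
```

```bash
python3 v.py b4 .4445 -.230 .04;python3 - <<'E'
from h import *
for n in ['scene','top']:
    q=r.snapshot(n)
    for l in ['collar','post']: print(n,l,[(np.round(d['xyz'],4),round(d['p'],2)) for d in r.spot_point(q,l)[:5]])
E
```

```text
16.05 [ 0.4446 -0.2285  0.0537] [-179.9581   -0.0407  179.9621] [ 0.4881 -0.8471 -1.1994] 0.6230804417049798
top 335 192 5.0
scene 84 161 5.0
scene collar [(array([ 0.6408, -0.0545,  0.0013]), 0.89), (array([ 6.960e-01,  1.673e-01, -1.000e-04]), 0.85), (array([ 0.5445, -0.0575,  0.0022]), 0.81), (array([ 0.4452, -0.2326,  0.0451]), 0.66)]
scene post [(array([ 0.4437, -0.2317,  0.0027]), 0.78)]
top collar [(array([ 0.5386, -0.0583, -0.0027]), 0.77), (array([0.6935, 0.1751, 0.0022]), 0.67), (array([0.5971, 0.3601, 0.0016]), 0.61), (array([ 0.4409, -0.2349,  0.0542]), 0.59), (array([ 6.394e-01, -5.020e-02,  4.000e-04]), 0.5)]
top post [(array([ 0.4432, -0.2306,  0.0094]), 0.85)]
```

View pics/b4.png

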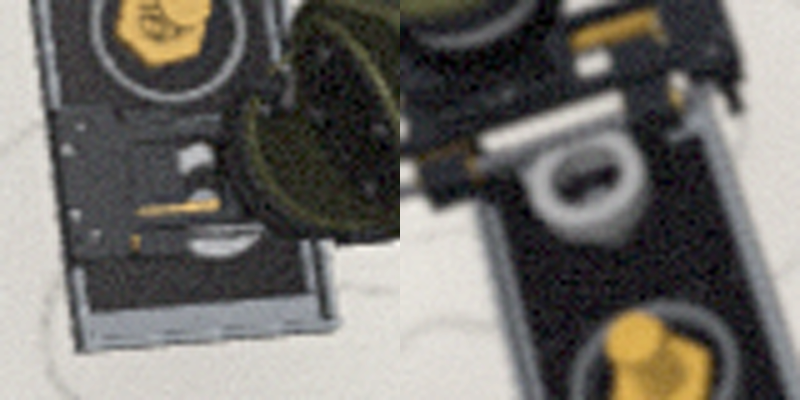

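Collar is over the post; the post's grey shows in the bore. Lowering in stages.

Request:
carry_out(
  commands=[
    [0,0,0.004,0,0,0],
    [0,0,0.008,0,0,0],
    [0,0,0.012,0,0,0],
    [0,0,0.016,0,0,0],
    [0,0,0.016,0,0,0],
  ],
)

```text
clock: 16.95
tool_pos: [0.444, -0.2292, 0.0375]
eef_rot: [0.0, 1.0, 0.0, -0.001]
contact_force: [-0.4, -0.1, -1.4]
opening: 0.623
```

Request:
carry_out(
  commands=[
    [0,0,0.006,0,0,0],
    [0,0,0.012,0,0,0],
    [0,0,0.017,0,0,0],
    [0,0,0.02,0,0,0],
    [0,0,0.0215,0,0,0],
    [0,0,0.0225,0,0,0],
    [0,0,0.0225,0,0,0],
    [0,0,0.0225,0,0,0],
  ],
)

```text
clock: 17.75
tool_pos: [0.4445, -0.2294, 0.0158]
eef_rot: [0.0, 1.0, -0.0, 0.0]
contact_force: [0.4, -0.4, -1.2]
opening: 0.624
```

Request:
carry_out(
  commands=[
    [0,0,0.0005,0,0,0],
    [0,0,0.001,0,0,0],
    [0,0,0.001,0,0,0],
    [0,0,0.001,0,0,0],
  ],
)

```text
clock: 18.15
tool_pos: [0.4444, -0.2294, 0.0147]
eef_rot: [0.0, 1.0, 0.0, 0.0]
contact_force: [-0.5, -0.1, -1.1]
opening: 0.621
```

Request:
carry_out(
  commands=[
    [0,0,0.0005,0,0,0],
    [0,0,0.001,0,0,0],
    [0,0,0.001,0,0,0],
    [0,0,0.001,0,0,0],
  ],
)

```text
clock: 18.55
tool_pos: [0.4444, -0.2294, 0.0142]
eef_rot: [0.0, 1.0, -0.0, 0.0]
contact_force: [-0.7, -0.2, 5.7]
opening: 0.626
```

Contact. Opening only partly (about 72 mm) to keep clear of the tray walls.

Request:
carry_out(
  commands=[
    [0,0,0,0,0,0],
    [0,0,0,0,0,0],
    [0,0,0,0,0,0],
    [0,0,0,0,0,0],
    [0,0,0,0,0,0],
  ],
  fingers=50,
)

```text
clock: 19.05
tool_pos: [0.4444, -0.2294, 0.0136]
eef_rot: [0.0, 1.0, 0.0, -0.0]
contact_force: [-0.7, 0.1, -0.3]
opening: 0.802
```

Request:
carry_out(
  commands=[
    [0,0,-0.005,0,0,0],
    [0,0,-0.02,0,0,0],
    [0,0,-0.045,0,0,0],
    [0,0,-0.07,0,0,0],
    [0,0,-0.095,0,0,0],
    [0,0,-0.11,0,0,0],
    [0,0.02,-0.11,0,0,0],
    [0,0.05,-0.11,0,0,0],
    [-0.003,0.09,-0.11,0,0,0],
    [-0.006,0.13,-0.11,0,0,0],
    [-0.01,0.16,-0.11,0,0,0],
    [-0.012,0.18,-0.11,0,0,0],
  ],
)

```text
clock: 20.25
tool_pos: [0.4568, -0.0465, 0.1242]
eef_rot: [-0.001, 1.0, 0.001, 0.0]
contact_force: [-0.5, 0.7, -0.4]
opening: 0.802
```

```bash
python3 v.py b5 .5 -.21 .02 60;python3 - <<'E'
from h import *
for n in ['scene','top']:
    q=r.snapshot(n)
    for l in ['collar','hex_plug','notched_block']: print(n,l,[(np.round(d['xyz'],4),round(d['p'],2)) for d in r.spot_point(q,l)[:5]])
E
```

```text
20.25 [ 0.4568 -0.0465  0.1242] [-179.8487    0.0489  179.9304] [-0.4621  0.66   -0.4169] 0.8019047686399711
top 302 152 3.3333333333333335
scene 79 160 3.3333333333333335
scene collar [(array([ 0.5405, -0.056 ,  0.0022]), 0.82), (array([6.956e-01, 1.681e-01, 5.000e-04]), 0.71), (array([ 0.6426, -0.051 ,  0.0017]), 0.67), (array([ 0.4436, -0.2336,  0.0065]), 0.55)]
scene hex_plug []
scene notched_block [(array([ 0.4576,  0.0257, -0.0031]), 0.69), (array([ 0.5404, -0.2263,  0.0075]), 0.51)]
top collar [(array([0.6944, 0.1773, 0.0009]), 0.74), (array([ 0.5414, -0.0585, -0.001 ]), 0.56)]
top hex_plug [(array([ 0.6336, -0.2314,  0.0062]), 0.57)]
top notched_block [(array([ 0.458 ,  0.0239, -0.0024]), 0.54)]
```

View pics/b5.png

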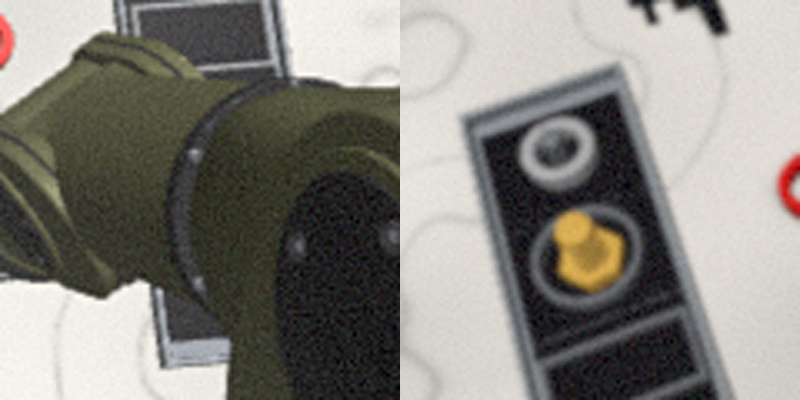

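```bash
python3 -c "
from h import *
s=r.get_state();print(s['q'],s['tool_pos'],loc([.459,.0255,.012]))"
```

```text
[ 0.18989504  0.70016248 -0.2870202   2.15437675  0.55045746  0.35697167
  1.01406177] [ 0.45632805 -0.05057994  0.12368152] [-0.00248603  0.07613003  0.11165168]
```

Request:
carry_out(
  commands=[
    [-0.001,0.02,0.01,0,0,5],
    [-0.002,0.045,0.025,0,0,12],
    [-0.0025,0.065,0.04,0,0,19],
    [-0.0025,0.075,0.055,0,0,25.7],
    [-0.0025,0.075,0.055,0,0,25.7],
    [-0.0025,0.075,0.055,0,0,25.7],
  ],
)

```text
clock: 21.35
tool_pos: [0.4588, 0.0248, 0.0687]
eef_rot: [0.222, 0.975, -0.0, -0.0]
contact_force: [-0.4, 0.1, 0.7]
opening: 0.801
```

```bash
python3 v.py c1 .459 .025 .03; python3 -c "
from h import *
print(loc([.459,.0255,.0115]))"
```

```text
21.35 [0.4588 0.0248 0.0687] [ 154.3911   -0.0275 -179.9352] [-0.3666  0.1464  0.6871] 0.8013854993337232
top 232 194 5.0
scene 181 134 5.0
[0.00079772 0.00099094 0.05777883]
```

View pics/c1.png

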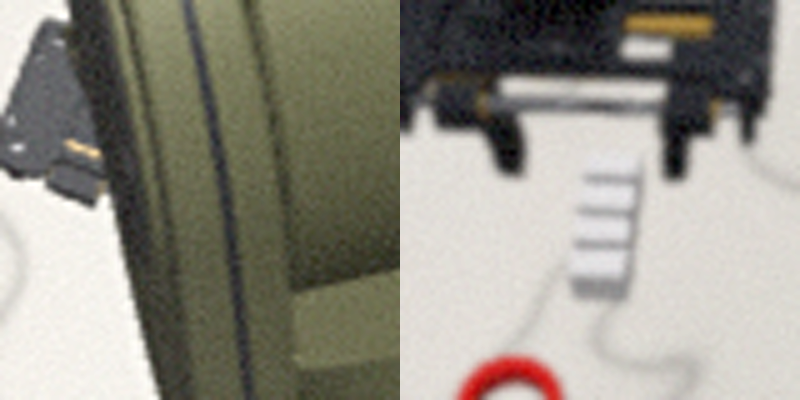

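Fingers straddle the block, jaw axis parallel to the notches. Descending to leave the tips ~11.5 mm up.

Request:
carry_out(
  commands=[
    [0,0,0.015,0,0,0],
    [0,0,0.035,0,0,0],
    [0,0,0.05,0,0,0],
    [0,0,0.056,0,0,0],
    [0,0,0.0575,0,0,0],
    [0,0,0.0575,0,0,0],
    [0,0,0.0575,0,0,0],
  ],
)

```text
clock: 22.15
tool_pos: [0.4596, 0.0243, 0.0118]
eef_rot: [0.223, 0.975, 0.0, 0.001]
contact_force: [-0.1, 0.6, -0.2]
opening: 0.801
```

Request:
carry_out(
  commands=[
    [0,0,0,0,0,0],
    [0,0,0,0,0,0],
    [0,0,0,0,0,0],
    [0,0,0,0,0,0],
    [0,0,0,0,0,0],
    [0,0,0,0,0,0],
    [0,0,0,0,0,0],
    [0,0,0,0,0,0],
  ],
  fingers=255,
  grip_force=25,
)

```text
clock: 22.95
tool_pos: [0.4591, 0.0256, 0.0112]
eef_rot: [0.223, 0.975, -0.0, 0.0]
contact_force: [0.4, -0.4, 1.0]
opening: 0.338
```

Request:
carry_out(
  commands=[
    [0,0,-0.01,0,0,0],
    [0,0,-0.03,0,0,0],
    [0,0,-0.06,0,0,0],
    [0,0,-0.085,0,0,0],
    [0,0,-0.1,0,0,0],
    [0,0,-0.105,0,0,0],
    [0,0,-0.105,0,0,0],
  ],
)

```text
clock: 23.65
tool_pos: [0.4592, 0.0254, 0.1163]
eef_rot: [0.223, 0.975, 0.0, 0.0]
contact_force: [0.2, -0.4, -2.1]
opening: 0.333
```

```bash
python3 v.py c2 .459 .025 .1; python3 -c "
from h import *
q=r.snapshot('scene');print(r.get_state()['q'])
for l in ['notched_block']: print(l,[(np.round(d['xyz'],4),round(d['p'],2)) for d in r.spot_point(q,l)[:5]])
print(loc([.635,-.228,.117]))"
```

```text
23.65 [0.4592 0.0254 0.1163] [154.2323   0.0295 179.9805] [ 0.1988 -0.3526 -2.0839] 0.3333118646431193
top 233 190 5.0
scene 179 118 5.0
[ 0.17017726  0.7508673  -0.52715648  2.15032805  0.86872455  0.46635849
  0.07630108]
notched_block [(array([0.4562, 0.0219, 0.101 ]), 0.7)]
[-0.2690275  -0.15184068 -0.0018596 ]
```

View pics/c2.png

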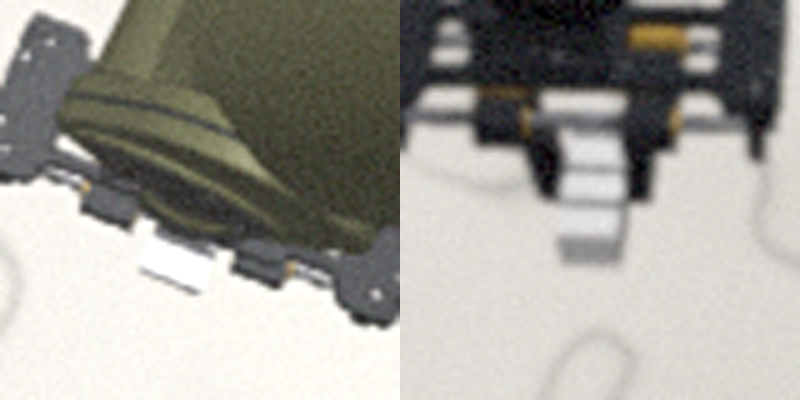

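Request:
carry_out(
  commands=[
    [-0.015,-0.008,0,0,0,3],
    [-0.04,-0.023,0,0,0,9],
    [-0.07,-0.04,0,0,0,15],
    [-0.1,-0.057,0,0,0,21],
    [-0.13,-0.074,0,0,0,27],
    [-0.16,-0.09,0,0,0,33],
    [-0.19,-0.107,0,0,0,39],
    [-0.215,-0.121,0,0,0,45],
    [-0.24,-0.135,0,0,0,51],
    [-0.256,-0.145,0,0,0,57],
    [-0.266,-0.15,0,0,0,62],
    [-0.269,-0.152,0,0,0,63.6],
  ],
)

```text
clock: 25.05
tool_pos: [0.6353, -0.2293, 0.1147]
eef_rot: [0.704, 0.71, -0.001, -0.0]
contact_force: [0.5, 0.7, -0.6]
opening: 0.338
```

Request:
carry_out(
  commands=[
    [0,0,0.02,0,0,0],
    [0,0,0.04,0,0,0],
    [0,0,0.055,0,0,0],
    [0,0,0.06,0,0,0],
    [0,0,0.06,0,0,0],
    [0,0,0.06,0,0,0],
  ],
)

```text
clock: 25.65
tool_pos: [0.6359, -0.2279, 0.0568]
eef_rot: [0.703, 0.711, 0.0, 0.0]
contact_force: [0.1, -0.1, -0.8]
opening: 0.34
```

```bash
python3 v.py c3 .635 -.228 .05; python3 -c "
from h import *
for n in ['scene','top']:
  q=r.snapshot(n)
  for l in ['notched_block','slot']: print(n,l,[(np.round(d['xyz'],4),round(d['p'],2)) for d in r.spot_point(q,l)[:5]])
print(loc([.635,-.228,.0205]))"
```

```text
25.65 [ 0.6359 -0.2279  0.0568] [ 90.6855   0.0006 179.9406] [ 0.0705 -0.051  -0.8179] 0.34012223053995977
top 325 117 5.0
scene 102 225 5.0
scene notched_block [(array([ 0.6363, -0.2328,  0.0438]), 0.51), (array([ 0.443 , -0.2321,  0.0062]), 0.43)]
scene slot [(array([ 0.6372, -0.2278,  0.007 ]), 0.79)]
top notched_block [(array([ 0.6355, -0.2277,  0.0491]), 0.66)]
top slot [(array([ 0.6355, -0.2305,  0.0039]), 0.64)]
[ 0.00022361 -0.0005294   0.03601862]
```

View pics/c3.png

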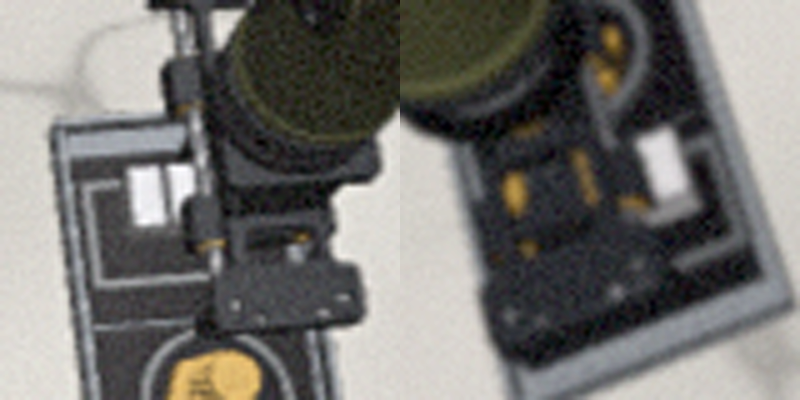

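Block is over the slot frame, parallel, with margin all round. Lowering.

Request:
carry_out(
  commands=[
    [0,0,0.01,0,0,0],
    [0,0,0.02,0,0,0],
    [0,0,0.028,0,0,0],
    [0,0,0.032,0,0,0],
    [0,0,0.034,0,0,0],
    [0,0,0.034,0,0,0],
    [0,0,0.034,0,0,0],
  ],
)

```text
clock: 26.75
tool_pos: [0.6356, -0.2281, 0.0224]
eef_rot: [0.703, 0.711, 0.0, 0.0]
contact_force: [-0.6, -0.1, -1.3]
opening: 0.337
```

Request:
carry_out(
  commands=[
    [0,0,0.0005,0,0,0],
    [0,0,0.001,0,0,0],
    [0,0,0.0015,0,0,0],
    [0,0,0.0015,0,0,0],
    [0,0,0.0015,0,0,0],
  ],
)

```text
clock: 27.25
tool_pos: [0.6354, -0.2281, 0.0207]
eef_rot: [0.703, 0.711, 0.0, -0.0]
contact_force: [-0.3, -0.1, -1.0]
opening: 0.34
```

Request:
carry_out(
  commands=[
    [0,0,0.0005,0,0,0],
    [0,0,0.0005,0,0,0],
    [0,0,0.0005,0,0,0],
  ],
)

```text
clock: 27.55
tool_pos: [0.6355, -0.2281, 0.0204]
eef_rot: [0.703, 0.711, 0.0, 0.0]
contact_force: [0.1, -1.1, 0.6]
opening: 0.338
```

Request:
carry_out(
  commands=[
    [0,0,0.0004,0,0,0],
    [0,0,0.0004,0,0,0],
    [0,0,0.0004,0,0,0],
  ],
)

```text
clock: 27.85
tool_pos: [0.6354, -0.2282, 0.0204]
eef_rot: [0.703, 0.711, 0.0, 0.0]
contact_force: [-1.2, 0.4, 5.7]
opening: 0.34
```

Contact. Opening to about 55 mm only (end wall and plug nearby), then up.

Request:
carry_out(
  commands=[
    [0,0,0,0,0,0],
    [0,0,0,0,0,0],
    [0,0,0,0,0,0],
    [0,0,0,0,0,0],
    [0,0,0,0,0,0],
  ],
  fingers=95,
)

```text
clock: 28.35
tool_pos: [0.6353, -0.2281, 0.0196]
eef_rot: [0.703, 0.711, 0.0, -0.0]
contact_force: [-0.2, 0.2, 0.1]
opening: 0.631
```

Request:
carry_out(
  commands=[
    [0,0,-0.005,0,0,0],
    [0,0,-0.02,0,0,0],
    [0,0,-0.045,0,0,0],
    [0,0,-0.08,0,0,0],
    [0,0,-0.12,0,0,0],
    [0.02,0,-0.14,0,0,0],
    [0.06,0,-0.14,0,0,0],
    [0.1,0,-0.14,0,0,0],
    [0.14,0,-0.14,0,0,0],
    [0.18,0,-0.14,0,0,0],
    [0.2,0,-0.14,0,0,0],
    [0.2,0,-0.14,0,0,0],
  ],
)

```text
clock: 29.55
tool_pos: [0.6334, -0.0225, 0.1615]
eef_rot: [0.7, 0.714, 0.002, -0.001]
contact_force: [0.4, 0.8, -0.6]
opening: 0.625
```

```bash
python3 v.py c4 .54 -.228 .02 70
```

```text
29.55 [ 0.6334 -0.0225  0.1615] [ 91.0703  -0.204  179.8854] [ 0.3781  0.8469 -0.5807] 0.6254256064154834
top 297 126 2.857142857142857
scene 66 166 2.857142857142857
```

View pics/c4.png

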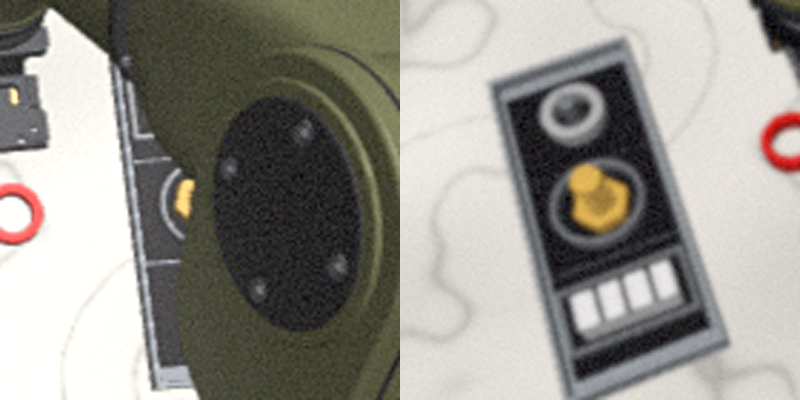

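All three appear seated in the scene view. Clearing the arm from the top camera for a final check.

Request:
carry_out(
  commands=[
    [0.03,0,-0.01,0,0,0],
    [0.07,0,-0.02,0,0,0],
    [0.11,0,-0.03,0,0,0],
    [0.15,0,-0.04,0,0,0],
    [0.19,0,-0.05,0,0,0],
    [0.23,0,-0.05,0,0,0],
    [0.27,0,-0.05,0,0,0],
    [0.3,0,-0.05,0,0,0],
    [0.32,0,-0.05,0,0,0],
    [0.32,0,-0.05,0,0,0],
  ],
)

```text
clock: 30.65
tool_pos: [0.6293, 0.2938, 0.2101]
eef_rot: [0.702, 0.712, 0.001, -0.001]
contact_force: [-0.1, -0.1, -0.9]
opening: 0.627
```

```bash
python3 v.py c5 .54 -.228 .02 36; cp pics/raw.png pics/fs.png
python3 - <<'E'
from h import *
snap('top','ft')
E
```

```text
30.65 [0.6293 0.2938 0.2101] [ 90.7739  -0.118  179.9898] [-0.1381 -0.0623 -0.866 ] 0.6273110628174491
top 331 160 5.555555555555555
scene 100 200 5.555555555555555
```

View pics/c5.png

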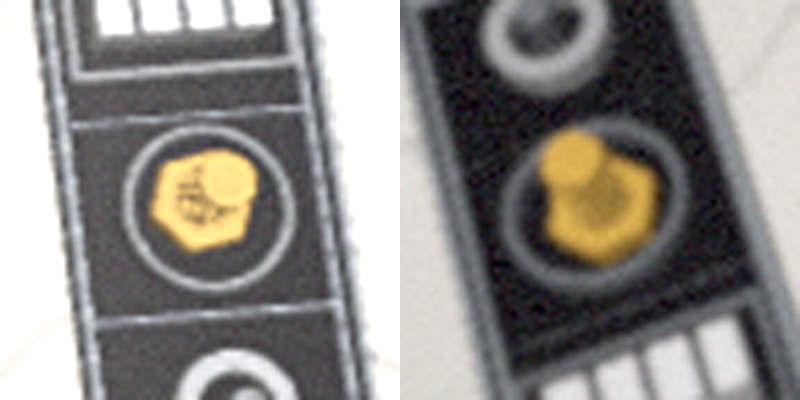

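View pics/ft.png

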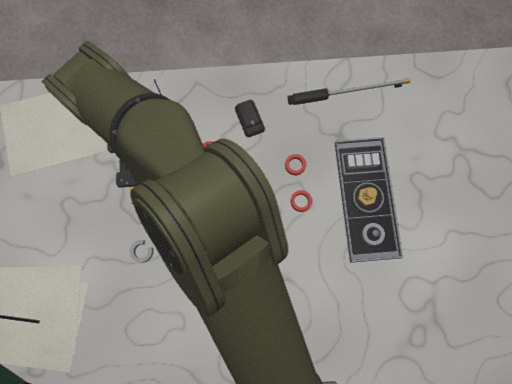

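View pics/fs.png

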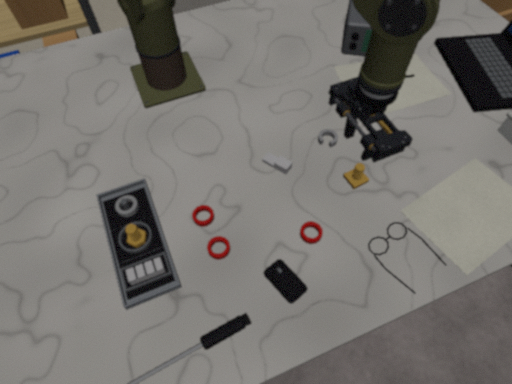

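Both views show the parts seated: block at (363,160), plug at (369,196) and collar at (374,234) in the top image. In the scene image the look-alikes have not moved. Handing in.

```bash
python3 -c "
from plant import r
print(r.finish_job())"
```

```text
the job is handed in; nothing more can be done
None
```

The kit is packed and handed in at about 31 s of the 80 s allowed. I placed the hexagonal plug head down in the well, then the unbroken collar over the post, then the notched block in the slot. I released each part only after the wrist force showed it touching down, at 6 N or less.

**Final check:** the last pictures from both cameras show the plug upright inside the ring. The collar lies flat with the post in its bore, and the block lies flat inside the frame. The square plug, split collar, stepped block and red rings look unmoved, with the arm clear of everything. In the top view the arm hid some of these, so I checked those in the scene view only.

**Disagreements:** the detection networks sometimes mislabelled things late on. They called the slot a hexagonal plug and the placed plug a notched block, and missed the collar in one view. I went by the pictures in those cases.

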